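# Tap a swollen drawer loose and shut it

## Robot

A 6-joint arm with a two-finger parallel gripper is mounted at the origin on the work surface. World frame = base frame: x ahead of the robot, y to its left, z up, the work surface at z = 0. Lengths are in mm, angles in rad, forces in N, time in s.
With the tool pointing down it reaches from about 350 to 875 mm from the base axis. Payload 15.5 kg.
Tool frame: the origin (TCP) lies at the very end of the fingers, on their centre line; the grasp point (between the pads) lies env.grasp_offset behind it (env.grasp_offset is the distance from the TCP to the grasp point, in mm); z points along the fingers, y is the line along which they close (so a half turn about z gives the same grasp; the last joint's range is limited). The gripper opens to 85 mm and grips with 20 to 120 N. Pads are 22 mm wide; open, the fingers measure 114 mm over their backs; the gripper's body (76 mm by 85 mm) begins 54 mm behind the grasp point. The pads swing forward as they close: fully open they stand 13 mm farther back than shut.
Start: joints at [1.01, 0.494, 1.345, -0, 1.302, -0.096], TCP at [280.148, 558.698, 231.277] pointing down, gripper open.
Joint ranges: [-2.91, 2.91], [-0.82, 2.16], [0.22, 2.67], [-1.22, 4.37], [0.12, 2.79], [-3.08, 3.08]. Speed limits (rad/s): [1.89, 1.89, 2.57, 3.01, 3.01, 3.01].

## Interface

Orientations are given as [roll, pitch, yaw] about the fixed x, y, z axes, in that order (R = Rz(yaw) Ry(pitch) Rx(roll)).
In Python, from station import env gives the robot as it stands.
- The arm moves only by the tool carry_out, never from a script. Its argument "commands" is one flat list of numbers, 6 for each row, row after row: the shift along the world's x, y, z in m, then the turn, a rotation vector about the world's x, y, z in degrees. In form: [x, y, z, rx, ry, rz, x, y, z, rx, ry, rz, ...]. A call has 1 to 20 rows; each row shifts and turns the commanded pose from where the row before left it; what a row does not reach is not made up. A row lasts 1/10 s, in which the tool goes at most 50 mm and 8.59 degrees, less where a joint would pass 70% of its speed; a pose out of reach is approached as far as the arm can. A call with a gripper value outside its range is refused whole. "gripper" is the opening, from 0 (shut) to 1 (fully open), set as the call begins (left out, the last holds). The fingers move at their own pace and stop on an object; "grip_force" is the grip in N (left out, the last holds). Time passes only in rows, so rows that do not move let the fingers close. It gives the time, the measured TCP pose, the force, the opening and the grip force at its end, in the units of the state.
- env.state(): the state, without advancing time (a new reading comes with each control period).
- env.capture(name): name is "scene" or "top" or "wrist"; returns the picture (384x512x3 uint8, blue, green, red); there is no depth.
- env.camera_params(name): a dict with "fx", "fy", "cx", "cy" (pixels), "k1" (the pictures are not rectified: a ray, as slopes to the right and down, at radius r is drawn at 1 + k1 r^2 times it, then the intrinsics apply), "position" and "orientation" of the camera in the world. Camera axes: x right, y up, looking along -z (the intrinsics and any distortion apply to the point x, -y, -z); pixel columns grow to the right and rows downward; lengths in mm; the calibration is good to about 2 mm. A picture is of the moment at which its call begins: read the wrist's pose just before it. camera_params takes no time and is no camera call; for the wrist camera it gives the pose at the moment of the call.
- env.sign_off(): hands the job in; it is judged then, once.
The state is a dict: "t": time; "joint_positions": joint angles; "dq": joint speeds; "tau": joint torques, N m; "tcp_pos": TCP position; "tool_rot": TCP orientation; "force": force on the tool from outside, world axes, zero at the start; "torque": the same for the moment, N m; "gripper_width": finger opening in mm; "grip_force": force on a finger pad.
Only numpy, scipy, OpenCV 4.12 (cv2) and the standard library are available. Lean on these libraries where they do the work, as an engineer would, in place of code of your own. Each camera call takes 0.05 s, during which the arm holds its last target. There are 200 camera calls.

## Task

The little drawer under the white counter unit has swollen and stuck crooked, part-way open. Pick up the small wooden mallet and loosen the drawer with light taps on alternate ends of its front, never putting more than 22 newtons on it, until it lets go, then ease it fully shut with the mallet. Stand the mallet back upright on its cork coaster, keep your fingers off the drawer and leave everything else where it is.

Things in the scene. Friction and masses are not known exactly. Their poses are not given: they have to be found in the camera images.
- unit: Low wooden drawer unit fixed to the counter, white solid-surface top: 238 mm wide (y), 200 mm deep (x), 104 mm high. Origin at the foot of its open front face, in the middle; x points straight into the unit (the way the drawer shuts), y to the left seen from the robot, z up. Mouth 190 mm wide; a white nylon glide in each side of the mouth presses on the drawer's side.
- unit_face (a point): Middle of the unit's front face plane, 40 mm above the counter; axes as the unit.
- drawer: The drawer (0.36 kg), 32 to 40 mm open at the start and a little crooked. Each swollen side is held by some 10 to 13 N of friction until it is about 22 mm open; from there it runs freely on its waxed bottom. Origin on its middle line, 64 mm behind the outer face of the front panel and 22 mm lower than drawer_front; x points into the unit.
- drawer_front (a point): Middle of the outer face of the drawer's sage-green front panel, 40 mm above the counter; axes as the drawer. Panel 234 mm wide, 16 mm thick, from 6 to 84 mm above the counter, its middle 70 mm cut down to 64 mm as a finger scoop. Shut, the panel lies flat on the unit's front face, this point 16 mm in front of unit_face. A push here while it is stuck meets both sides at once: over 22 N.
- drawer_left (a point): Point on the outer face of the front panel, 97 mm left (+y of the drawer) of its middle, 40 mm above the counter: a good place to tap. While it is stuck, a push at one end moves that end in by some 4 mm from straight, or 8 mm from crooked the other way; then the drawer is cocked and jams solid until the other end is tapped.
- drawer_right (a point): The same 97 mm to the right (-y of the drawer).
- mallet_mid (a point): On the handle's axis, half-way up the small wooden mallet (0.14 kg), 65 mm above its foot: grip here. It stands on its head, handle up. Head: block 72 mm long (x; its two ends are smooth white nylon striking faces, 34 x 36 mm), 40 mm wide (y), 44 mm high. Handle: square 20 x 20 mm, sides along x and y, from the head's middle up to 130 mm above the foot, blue tip.
- mallet: The mallet's own frame: origin in the middle of its foot (65 mm below mallet_mid), x along the head, z up the handle.
- coaster_top (a point): Middle of the top of the round cork coaster (112 mm across, 6 mm thick, fixed to the counter) on which the mallet stands at the start.
- embosser: Blue plastic fondant embosser, 60 mm across, 48 mm high, standing on the unit's top. Origin under its middle.
- chopstick_rest: Bamboo chopstick rest, 60 x 18 x 11 mm, on the unit's top. Origin under its middle.
- ramekin_a: Glass ramekin, 72 mm across, 45 mm high, on the small wooden board. Origin under its middle.
- ramekin_b: The other glass ramekin of the pair, same size, on the same board. Origin under its middle.
- cake_lifter: Steel offset cake lifter with black handle, 255 mm long, 27 mm high, lying on the counter. Origin near its middle.
- sugar_jar: White jar with a wooden lid, 76 mm across, 110 mm high, on the counter. Origin under its middle.
Mind the look-alikes: they are no part of the job. There is more than one size of the part that bears coaster_top; the job needs the smaller.

How it is judged:
By the outcome, as a careful person would: the job done as asked, in the order asked, and still so for the second after the job is handed in, with the robot touching nothing.
It also fails if it takes over 72 s, if anything falls off the work surface, if the arm or the gripper's body presses on something with over 40 N, if the wrist force passes 120 N, or if a joint passes its speed limit or range.

## Working session

There is one attempt and no reset: what is moved stays moved. The work goes in short steps, Python scripts to look and compute and a tool call to move; the robot and the scene stay as the last step left them, time stands still between calls to the robot, and variables do not carry over. Pictures are saved under pics/ and viewed, at most 11 in all, crops included, and the job is handed in when it is done.

Besides the shell and the picture viewer there is one more tool, called after "Request:" as name(argument=value, ...) on one line, values as JSON. carry_out: Moves the arm, as the interface text tells. Its arguments: {"type":"object","properties":{"commands":{"type":"array","items":{"type":"number"}},"gripper":{"type":"number"},"grip_force":{"type":"number"}},"required":["commands"]}

```bash
mkdir -p pics; ls; cat > h.py <<'E'
import numpy as np, cv2
from station import env
from scipy.spatial.transform import Rotation as R
def cam(name):
    p=env.camera_params(name); o=np.array(p["orientation"],float)
    M=o if o.shape==(3,3) else R.from_euler("xyz",o).as_matrix()
    return p,M,np.array(p["position"],float)
def ray(name,u,v,c=None):
    p,M,pos=c or cam(name)
    x=(u-p["cx"])/p["fx"]; y=(v-p["cy"])/p["fy"]; a,b=x,y
    for _ in range(20):
        s=1+p["k1"]*(a*a+b*b); a,b=x/s,y/s
    return pos,M@np.array([a,-b,-1.])
def onz(name,u,v,z,c=None):
    o,d=ray(name,u,v,c); return o+d*(z-o[2])/d[2]
def proj(name,P,c=None):
    p,M,pos=c or cam(name); q=M.T@(np.array(P)-pos); a,b=q[0]/-q[2],-q[1]/-q[2]
    s=1+p["k1"]*(a*a+b*b); return np.array([p["cx"]+p["fx"]*a*s,p["cy"]+p["fy"]*b*s])
E
python3 - <<'E'
from h import *
a=env.capture("scene");b=env.capture("top")
cv2.imwrite("pics/s0.png",a);cv2.imwrite("pics/t0.png",b)
print(env.state()); print(env.grasp_offset)
for n in("scene","top","wrist"):print(env.camera_params(n))
E
```

```text
pics
{'t': 0.1, 'joint_positions': array([ 1.01045899e+00,  4.94125919e-01,  1.34606099e+00,  2.48308222e-05,
        1.30249656e+00, -9.55369610e-02]), 'dq': array([-0.00095056, -0.00185969, -0.00149459, -0.00092085, -0.00028906,
        0.00016177]), 'tau': array([ 2.12318519e-03, -8.83574080e+01, -3.84569836e+01,  4.75997012e-05,
        5.19754612e-03, -6.99821317e-05]), 'tcp_pos': array([279.99353008, 558.41851046, 230.75962321]), 'tool_rot': array([-3.14050910e+00, -1.27879985e-04,  2.67678561e+00]), 'force': array([ 0.30256211, -0.45933642,  0.1020616 ]), 'torque': array([-0.0092773 , -0.00854055, -0.03898251]), 'grip_force': 0.0, 'gripper_width': 85.3740982565793}
18.700000000000003
{'fx': 435.4541566133194, 'fy': 435.4541566133194, 'cx': 248.58542220974965, 'cy': 185.26015979664973, 'k1': -0.0951064134012354, 'position': array([1116.05465131, -627.17698244,  822.44539075]), 'orientation': array([ 0.85012095, -0.00594366,  0.74070533])}
{'fx': 370.0983776440206, 'fy': 370.0983776440206, 'cx': 256.8919703840245, 'cy': 188.51755559853893, 'k1': -0.0961726124185954, 'position': array([ 373.78852816,  -20.70199562, 1043.75471515]), 'orientation': array([ 0.17691137,  0.022998  , -1.5948868 ])}
{'fx': 338.88119659102733, 'fy': 338.88119659102733, 'cx': 255.9577241501352, 'cy': 193.0389102758488, 'k1': -0.06927167559204858, 'position': array([211.90444927, 592.43860639, 373.45075882]), 'orientation': array([-0.29670092,  0.00181695,  1.10549009])}
```

View pics/s0.png

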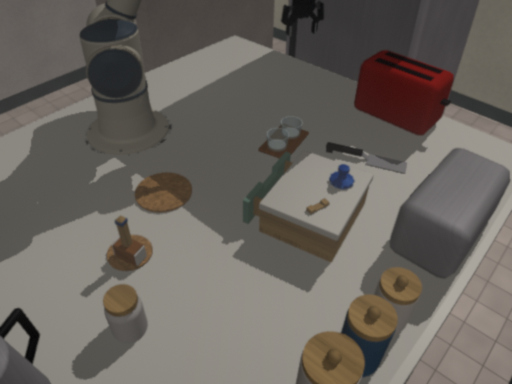

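View pics/t0.png

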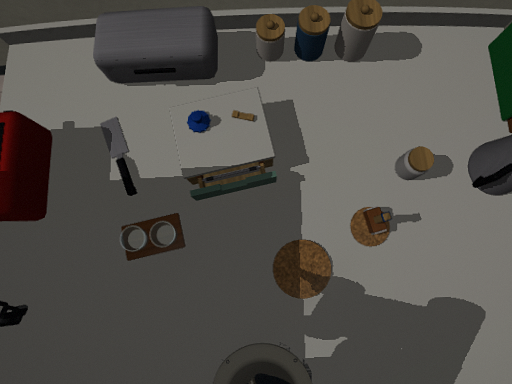

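The scene view shows the mallet on a coaster at (130,250) and an empty larger coaster at (163,190). The top view shows the mallet's coaster at (370,226), the larger one at (303,268), and the drawer front from (193,193) to (275,182). The one carrying the mallet looks smaller, so I'll check its size and view an enlarged crop.

```bash
python3 - <<'E'
from h import *
b=cv2.imread("pics/t0.png");a=cv2.imread("pics/s0.png")
hsv=cv2.cvtColor(b,cv2.COLOR_BGR2HSV)
m=cv2.inRange(hsv,(5,90,40),(22,255,230)); m=cv2.morphologyEx(m,cv2.MORPH_CLOSE,np.ones((5,5)))
for c in cv2.findContours(m,0,2)[0]:
    if cv2.contourArea(c)>300:
        (x,y),(w,h),an=cv2.fitEllipse(cv2.convexHull(c)); P=onz("top",x,y,6)
        print("cork?",x,y,w,h,P.round(1),"diam",np.linalg.norm(onz("top",x-w/2,y,6)-onz("top",x+w/2,y,6)).round(), onz("top",*[x,y+h/2],6)[0]-onz("top",x,y-h/2,6)[0])
g=cv2.inRange(hsv,(60,25,30),(95,255,200))
for c in cv2.findContours(g,0,2)[0]:
    if cv2.contourArea(c)>150: print("green",cv2.boundingRect(c),cv2.boxPoints(cv2.minAreaRect(c)).round(1).tolist())
C=lambda im,x,y,w,h,k:cv2.resize(im[y:y+h,x:x+w],None,fx=k,fy=k,interpolation=cv2.INTER_CUBIC)
i=np.vstack([np.hstack([C(b,340,196,66,66,6),C(a,97,205,66,66,6)]),np.hstack([C(b,182,150,99,50,8)])[:, :792]])[:796]
o=np.zeros((600,800,3),np.uint8)
o[:300,:396]=cv2.resize(i[:396,:396],(396,300));
top=np.hstack([C(b,340,200,66,50,6),C(a,97,210,66,50,6)]);o[:300,:792]=top
o[300:600,:594]=C(b,182,150,99,50,6)
cv2.imwrite("pics/c1.png",o)
E
```

```text
cork? 301.6768493652344 268.6287536621094 57.781593322753906 58.59075164794922 [ 332.6 -119.1    6. ] diam 159.0 -159.10221537117735
cork? 151.57980346679688 236.62503051757812 44.17226791381836 76.67798614501953 [430.1 300.    6. ] diam 128.0 -216.5354969818983
cork? 370.8415222167969 225.3262481689453 39.25551223754883 41.93796157836914 [ 445.9 -318.7    6. ] diam 112.0 -117.61637431150939
cork? 231.93873596191406 174.18621826171875 15.248401641845703 83.77177429199219 [603.8  69.4   6. ] diam 44.0 -246.90850226588157
cork? 420.7061767578125 158.70388793945312 24.185386657714844 25.490875244140625 [ 634.8 -481.8    6. ] diam 73.0 -76.64734782496157
cork? 269.9095153808594 27.083189010620117 27.962839126586914 28.632396697998047 [1075.6  -54.8    6. ] diam 88.0 -103.61832259083644
cork? 313.9271240234375 19.573043823242188 29.77490997314453 32.02482223510742 [1098.8 -195.2    6. ] diam 95.0 -117.4802326242202
cork? 363.45709228515625 11.571264266967773 35.036033630371094 36.230892181396484 [1126.  -356.6    6. ] diam 114.0 -135.67524218091376
green (190, 171, 87, 26) [[189.3000030517578, 190.1999969482422], [274.8999938964844, 170.1999969482422], [277.3999938964844, 181.10000610351562], [191.89999389648438, 201.10000610351562]]
green (488, 23, 24, 98) [[488.0, 23.0], [511.0, 23.0], [511.0, 120.0], [488.0, 120.0]]
```

View pics/c1.png

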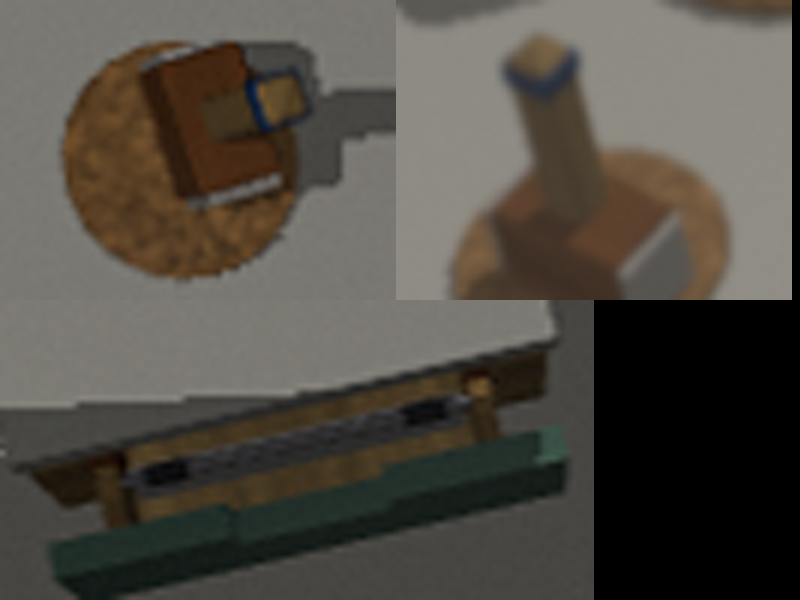

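The crop confirms it: the mallet stands on the 112 mm coaster at top (370,226). The other one at (303,268) is 159 mm across, so it is the decoy. The mallet's tip is at (387.5,216) in top and (121,220) in scene. The drawer panel's outer top edge runs from (191.7,195.8) to (276.5,176.3).

```bash
python3 - <<'E'
from h import *
T=lambda x,y,z:onz("top",x,y,z).round(1)
print("coaster",T(370,226.4,6))
print("tip",T(387.5,216.2,136), onz("scene",121,220.3,136).round(1))
c=[T(340+x/6,200+y/6,50) for x,y in[(143,66),(240,42),(283,180),(188,205)]]
print("head",*c,np.mean(c,0)); d=(c[3]-c[0]+c[2]-c[1])/2; print("len",np.linalg.norm(d),"ang",np.degrees(np.arctan2(d[1],d[0])), [np.linalg.norm(c[i]-c[i-1]) for i in range(4)])
a,b=T(191.7,195.8,84),T(276.5,176.3,84); d=a-b
print("panel",a,b,np.linalg.norm(d),"yaw",np.degrees(np.arctan2(-d[0],d[1])))
a,b=T(184.5,178,104),T(275,157.2,104); d=a-b
print("unit",a,b,np.linalg.norm(d),"yaw",np.degrees(np.arctan2(-d[0],d[1])))
s=env.state();print(R.from_euler("xyz",s["tool_rot"]).as_matrix().round(3))
E
```

```text
coaster [ 443.  -316.1    6. ]
tip [ 458.  -324.7  136. ] [ 464.5 -324.8  136. ]
head [ 482.1 -289.8   50. ] [ 491.6 -334.9   50. ] [ 428.9 -349.6   50. ] [ 419.1 -305.7   50. ] [ 455.425 -320.      50.   ]
len 64.68548909917898 ang -166.31822533619058 [np.float64(64.97545690489602), np.float64(46.08969516063213), np.float64(64.40015527931597), np.float64(44.980551352779145)]
panel [531.2 170.1  84. ] [577.3 -55.5  84. ] 230.26195951567857 yaw 11.549049831708441
unit [575.6 185.5 104. ] [624.3 -52.6 104. ] 243.02942208712093 yaw 11.559605852812936
[[-0.894  0.448 -0.001]
 [ 0.448  0.894 -0.001]
 [ 0.    -0.001 -1.   ]]
```

Request:
carry_out(commands=[0.009,-0.044,0,0,0,-2.5,0.009,-0.044,0,0,0,-2.5,0.009,-0.044,0,0,0,-2.5,0.009,-0.044,0,0,0,-2.5,0.009,-0.044,0,0,0,-2.5,0.009,-0.044,0,0,0,-2.5,0.009,-0.044,0,0,0,-2.5,0.009,-0.044,0,0,0,-2.5,0.009,-0.044,0,0,0,-2.5,0.009,-0.044,0,0,0,-2.5,0.009,-0.044,0,0,0,-2.5,0.009,-0.044,0,0,0,-2.5,0.009,-0.044,0,0,0,-2.5,0.009,-0.044,0,0,0,-2.5,0.009,-0.044,0,0,0,-2.5,0.009,-0.044,0,0,0,-2.5,0.009,-0.044,0,0,0,-2.5,0.009,-0.044,0,0,0,-2.5,0.009,-0.044,0,0,0,-2.5,0.009,-0.044,0,0,0,-2.5], gripper=1)

```text
t: 2.1
tcp_pos: [460.0, -323.2, 231.0]
tool_rot: [-3.141, -0.0, 1.802]
force: [0.4, 0.6, 0.3]
gripper_width: 85.3
grip_force: 0.0
```

Request:
carry_out(commands=[0,0,0,0,0,0,0,0,0,0,0,0])

```text
t: 2.3
tcp_pos: [459.8, -321.8, 230.6]
tool_rot: [-3.141, -0.001, 1.803]
force: [0.2, 1.6, -0.6]
gripper_width: 85.6
grip_force: 0.0
```

```bash
python3 - <<'E'
from h import *
s=env.state();print(s["tcp_pos"],s["t"],R.from_euler("xyz",s["tool_rot"]).as_matrix().round(3).tolist())
print(env.camera_params("wrist"))
np.save("w1.npy",np.array(cam("wrist"),dtype=object),allow_pickle=True)
cv2.imwrite("pics/w1.png",env.capture("wrist"))
E
```

```text
[ 459.79882103 -321.80119367  230.6341578 ] 2.3 [[-0.23, 0.973, -0.001], [0.973, 0.23, 0.001], [0.001, -0.001, -1.0]]
{'fx': 338.88119659102733, 'fy': 338.88119659102733, 'cx': 255.9577241501352, 'cy': 193.0389102758488, 'k1': -0.06927167559204858, 'position': array([ 441.27434179, -248.86860509,  373.39120179]), 'orientation': array([-0.29631332,  0.00108031,  0.23158903])}
```

View pics/w1.png

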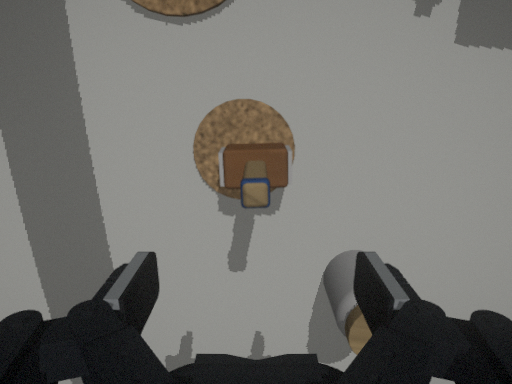

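The wrist view shows the mallet tip at (256,195), the head's top face over x 220–292 and y 144–188, and the coaster centred near (244,149). The head is almost square with the gripper.

```bash
python3 - <<'E'
from h import *
c=tuple(np.load("w1.npy",allow_pickle=True)); W=lambda x,y,z:onz("wrist",x,y,z,c).round(1)
im=cv2.imread("pics/w1.png");hsv=cv2.cvtColor(im,cv2.COLOR_BGR2HSV)
sub=np.zeros((384,512),np.uint8);sub[95:215,180:310]=1
m=cv2.inRange(hsv,(3,80,30),(25,255,255))*sub
k=max(cv2.findContours(m,0,2)[0],key=cv2.contourArea)
pts=k[:,0]; p=pts[(pts[:,1]<150)|(pts[:,0]<215)]  # outer arc only
A=np.array([W(x,y,6)[:2] for x,y in p]); q=np.linalg.lstsq(np.c_[2*A,np.ones(len(A))],(A**2).sum(1),rcond=None)[0]
print("coaster",q[:2],"r",np.sqrt(q[2]+q[0]**2+q[1]**2))
blue=cv2.inRange(hsv,(100,90,20),(135,255,200))*sub
P=cv2.findNonZero(blue);r=cv2.minAreaRect(P);print("blue",r, W(255.8,194,136))
hd=cv2.inRange(hsv,(3,130,20),(14,255,130))*sub; hd=cv2.morphologyEx(hd,cv2.MORPH_OPEN,np.ones((5,5)))
k=max(cv2.findContours(hd,0,2)[0],key=cv2.contourArea);r=cv2.minAreaRect(k);print("head",r)
B=cv2.boxPoints(r);Q=[W(x,y,50) for x,y in B];print(Q)
for i in range(4):
    d=Q[i]-Q[i-1];print(np.linalg.norm(d).round(1),np.degrees(np.arctan2(d[1],d[0])).round(1))
s=env.state();print(s["tcp_pos"],"tool y ang",13.3)
E
```

```text
coaster [ 440.75688701 -313.06871947] r 53.31041173221227
blue ((254.89694213867188, 191.9241180419922), (27.17827033996582, 28.017597198486328), 87.70938873291016) [ 457.7 -320.2  136. ]
head ((236.0, 162.0), (4.0, 4.0), 90.0)
[array([ 435.2, -317.3,   50. ]), array([ 439. , -316.4,   50. ]), array([ 439.8, -320.3,   50. ]), array([ 436. , -321.2,   50. ])]
4.0 101.6
3.9 13.3
4.0 -78.4
3.9 -166.7
[ 459.71742533 -320.7778503   230.81010414] tool y ang 13.3
```

Request:
carry_out(commands=[-0.001,-0.0003,-0.02,0,0,0.8,-0.001,-0.0003,-0.02,0,0,0.7,0,0,-0.02,0,0,0,0,0,-0.02,0,0,0,0,0,-0.02,0,0,0,0,0,-0.02,0,0,0,0,0,-0.02,0,0,0,0,0,-0.012,0,0,0,0,0,-0.008,0,0,0,0,0,0,0,0,0,0,0,0,0,0,0], gripper=1)

```text
t: 3.45
tcp_pos: [458.4, -321.9, 71.9]
tool_rot: [3.141, 0.0, 1.831]
force: [-0.4, 0.4, -0.1]
gripper_width: 85.2
grip_force: 0.0
```

Request:
carry_out(commands=[0,0,0,0,0,0,0,0,0,0,0,0,0,0,0,0,0,0,0,0,0,0,0,0,0,0,0,0,0,0,0,0,0,0,0,0,0,0,0,0,0,0,0,0,0,0,0,0,0,0,0,0,0,0,0,0,0,0,0,0], gripper=0, grip_force=100)

```text
t: 4.45
tcp_pos: [458.2, -322.0, 71.5]
tool_rot: [3.141, 0.0, 1.83]
force: [-0.4, -0.4, 5.4]
gripper_width: 18.7
grip_force: 92.2
```

Request:
carry_out(commands=[0,0,0.003,0,0,0,0,0,0.012,0,0,0,0,0,0.015,0,0,0,0,0,0.015,0,0,0,0,0,0.015,0,0,0,0.003,0.024,0,0,0,-0.3,0.003,0.025,0,0,0,-0.3,0.003,0.025,0,0,0,-0.3,0.003,0.025,0,0,0,-0.3,0.003,0.025,0,0,0,-0.3,0.003,0.025,0,0,0,-0.3,0.003,0.025,0,0,0,-0.3,0.003,0.025,0,0,0,-0.3,0.003,0.025,0,0,0,-0.3,0.002,0.025,0,0,0,-0.3,0.002,0.02,0,0,0,-0.3,0,0,0,0,0,0,0,0,0,0,0,0])

```text
t: 6.25
tcp_pos: [489.3, -52.8, 131.9]
tool_rot: [3.141, 0.0, 1.774]
force: [-0.4, -0.8, -2.0]
gripper_width: 18.9
grip_force: 91.5
```

Request:
carry_out(commands=[0,0,-0.012,0,0,0,0,0,-0.015,0,0,0,0,0,-0.015,0,0,0,0,0,-0.006,0,0,0,0,0,0,0,0,0,0,0,0,0,0,0])

```text
t: 6.85
tcp_pos: [489.4, -53.3, 83.8]
tool_rot: [3.141, 0.0, 1.772]
force: [-0.1, -0.0, -0.8]
gripper_width: 19.2
grip_force: 91.5
```

```bash
python3 - <<'E'
from h import *
s=env.state();print(s["tcp_pos"],s["t"],s["force"],s["gripper_width"])
np.save("w2.npy",np.array(cam("wrist"),dtype=object),allow_pickle=True)
w=env.capture("wrist");cv2.imwrite("pics/w2.png",w);a=env.capture("scene")
c=cv2.resize(a[130:250,150:310],None,fx=3.2,fy=3.2,interpolation=cv2.INTER_CUBIC)
o=np.zeros((600,800,3),np.uint8);cv2.imwrite("pics/s2.png",c)
E
```

```text
[489.39159364 -53.31608747  83.75892889] 6.85 [-0.1118439  -0.03211177 -0.83815827] 19.242392261338697
```

View pics/w2.png

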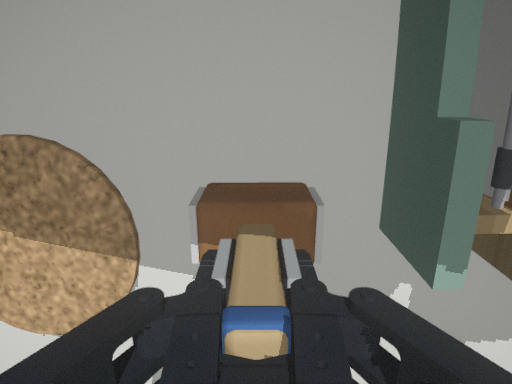

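View pics/s2.png

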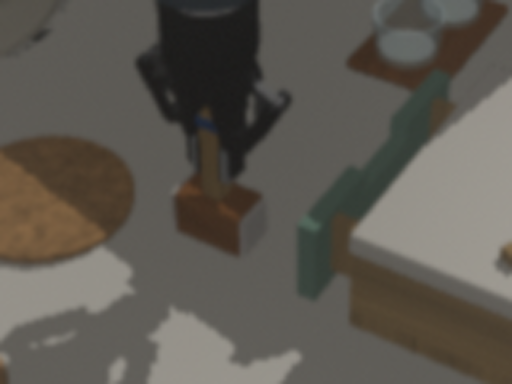

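The wrist view shows the mallet held upright. The panel's right end has its outer top corner at (435,287), its bottom corner at (380,231), and the scoop step at (441,118). The scene crop shows the head clear in front of the panel.

```bash
python3 - <<'E'
from h import *
c=tuple(np.load("w2.npy",allow_pickle=True)); W=lambda x,y,z:onz("wrist",x,y,z,c).round(1)
a,b=W(435,287,84),W(441,118,84);d=b-a
print("Rtop",a,"Rbot",W(380,231,6),"step",b,np.linalg.norm(d),"yaw",np.degrees(np.arctan2(-d[0],d[1])))
zt=83.8-65.5+44
print("head right face",W(321,190,zt),W(323,262,zt),"left",W(193,192,zt),W(190,262,zt),"handle tip",W(256,330,zt+86))
E
```

```text
Rtop [578.1 -52.5  84. ] Rbot [578.6 -56.1   6. ] step [551.5  25.4  84. ] 82.316280285251 yaw 18.85315876441912
head right face [514.9 -20.9  62.3] [526.5 -60.2  62.3] left [451.6 -34.9  62.3] [455.7 -74.7  62.3] handle tip [485.7 -42.4 148.3]
```

```bash
python3 - <<'E'
from h import *
im=cv2.imread("pics/w2.png")
for y in (100,130,160,200,240,270): print(y,[int(v) for v in im[y,380:500:4,1]])
cv2.imwrite("pics/w2c.png",cv2.resize(im[90:300,360:512],None,fx=2.8,fy=2.8,interpolation=cv2.INTER_CUBIC))
E
```

```text
100 [152, 155, 155, 110, 83, 79, 78, 79, 80, 77, 78, 76, 78, 78, 74, 115, 113, 113, 114, 114, 113, 110, 111, 102, 102, 102, 101, 104, 105, 99]
130 [155, 156, 152, 80, 78, 80, 82, 79, 77, 78, 77, 76, 78, 78, 79, 81, 77, 75, 79, 77, 113, 115, 114, 115, 114, 113, 113, 113, 113, 104]
160 [155, 155, 82, 82, 82, 82, 85, 81, 78, 78, 80, 79, 78, 77, 78, 76, 75, 74, 75, 115, 114, 113, 112, 112, 114, 115, 112, 111, 103, 40]
200 [155, 79, 81, 82, 81, 80, 81, 79, 83, 77, 75, 73, 78, 80, 76, 81, 77, 103, 113, 113, 115, 113, 114, 117, 112, 114, 85, 87, 75, 97]
240 [154, 154, 151, 84, 81, 84, 80, 78, 79, 81, 81, 78, 80, 80, 78, 78, 113, 114, 113, 114, 112, 116, 115, 114, 76, 78, 71, 69, 72, 70]
270 [155, 155, 153, 153, 155, 154, 153, 155, 152, 94, 82, 80, 82, 79, 162, 162, 162, 116, 119, 114, 112, 161, 151, 152, 150, 152, 151, 150, 149, 147]
```

View pics/w2c.png

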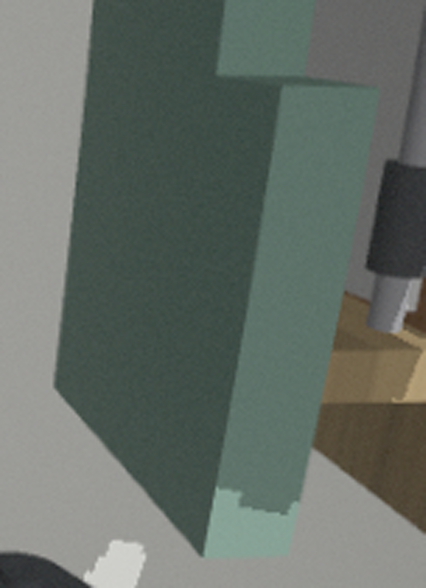

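The crop puts the step's outer top corner at (460.7,121.4), the end corner at (432.9,288.6) and the bottom corner at (379.3,227.5).

```bash
python3 - <<'E'
from h import *
c=tuple(np.load("w2.npy",allow_pickle=True)); W=lambda x,y,z:onz("wrist",x,y,z,c).round(1)
a,b=W(432.9,288.6,84),W(460.7,121.4,84);d=b-a
print(a,W(379.3,227.5,6),b,np.linalg.norm(d),"yaw",np.degrees(np.arctan2(-d[0],d[1])))
a,b=W(360+92/2.8,90,6),W(379.3,227.5,6);d=b-a;print(a,b,"yaw",np.degrees(np.arctan2(d[0],-d[1])))
E
```

```text
[577.4 -53.6  84. ] [577.3 -53.6   6. ] [560.5  26.   84. ] 81.37425882918996 yaw 11.98656845361638
[557.7  38.1   6. ] [577.3 -53.6   6. ] yaw 12.06488441052537
```

Request:
carry_out(commands=[0.0098,0.0025,0,0,0,0,0.0098,0.0025,0,0,0,0,0.0098,0.0025,0,0,0,0,0.0078,0.002,0,0,0,0,0.0039,0.0008,0,0,0,0,0.001,0.0002,0,0,0,0,0.001,0.0002,0,0,0,0,0,0,0,0,0,0])

```text
t: 7.75
tcp_pos: [532.0, -42.2, 83.2]
tool_rot: [-3.141, -0.0, 1.773]
force: [0.1, -0.5, -0.1]
gripper_width: 18.9
grip_force: 91.6
```

Request:
carry_out(commands=[0.001,0.0002,0,0,0,0,0.001,0.0002,0,0,0,0,0,0,0,0,0,0])

```text
t: 8.05
tcp_pos: [534.3, -41.8, 83.3]
tool_rot: [3.142, 0.0, 1.773]
force: [1.2, 0.4, -0.9]
gripper_width: 18.7
grip_force: 91.6
```

Request:
carry_out(commands=[0.001,0.0002,0,0,0,0,0.001,0.0002,0,0,0,0])

```text
t: 8.25
tcp_pos: [536.3, -41.4, 83.3]
tool_rot: [-3.142, -0.0, 1.773]
force: [-0.0, -0.7, -1.1]
gripper_width: 19.2
grip_force: 91.6
```

Request:
carry_out(commands=[0.001,0.0002,0,0,0,0,0.0005,0.0001,0,0,0,0])

```text
t: 8.45
tcp_pos: [537.9, -41.1, 83.3]
tool_rot: [3.142, 0.0, 1.773]
force: [-0.8, -0.1, -1.7]
gripper_width: 18.9
grip_force: 91.6
```

Request:
carry_out(commands=[0.0005,0.0001,0,0,0,0,0.0005,0.0001,0,0,0,0])

```text
t: 8.65
tcp_pos: [538.8, -40.9, 83.3]
tool_rot: [-3.142, 0.0, 1.773]
force: [-1.5, -0.2, -0.9]
gripper_width: 19.3
grip_force: 91.6
```

Request:
carry_out(commands=[0.0005,0.0001,0,0,0,0,0.0005,0.0001,0,0,0,0])

```text
t: 8.85
tcp_pos: [539.0, -40.7, 83.1]
tool_rot: [-3.14, -0.0, 1.773]
force: [-6.4, -2.6, 0.4]
gripper_width: 19.0
grip_force: 91.9
```

Request:
carry_out(commands=[0.0005,0.0001,0,0,0,0,0.0005,0.0001,0,0,0,0])

```text
t: 9.05
tcp_pos: [539.1, -40.5, 82.9]
tool_rot: [-3.138, -0.001, 1.773]
force: [-9.5, -3.0, 1.5]
gripper_width: 19.4
grip_force: 92.2
```

Request:
carry_out(commands=[0.0005,0.0001,0,0,0,0,0.0005,0.0001,0,0,0,0])

```text
t: 9.25
tcp_pos: [539.5, -40.3, 82.7]
tool_rot: [-3.137, -0.001, 1.773]
force: [-9.9, -3.3, 1.3]
gripper_width: 18.9
grip_force: 92.3
```

Request:
carry_out(commands=[0.0005,0.0001,0,0,0,0,0.0005,0.0001,0,0,0,0])

```text
t: 9.45
tcp_pos: [540.5, -40.1, 82.7]
tool_rot: [-3.137, -0.001, 1.773]
force: [-9.9, -5.5, 0.1]
gripper_width: 18.7
grip_force: 92.2
```

Request:
carry_out(commands=[0.001,0.0002,0,0,0,0,0.001,0.0002,0,0,0,0])

```text
t: 9.65
tcp_pos: [541.7, -39.9, 82.5]
tool_rot: [-3.135, -0.001, 1.773]
force: [-15.0, -6.9, 0.0]
gripper_width: 19.1
grip_force: 92.3
```

Request:
carry_out(commands=[0.0005,0.0001,0,0,0,0,0.0005,0.0001,0,0,0,0])

```text
t: 9.85
tcp_pos: [542.1, -39.7, 82.3]
tool_rot: [-3.134, -0.001, 1.773]
force: [-18.5, -8.1, 2.1]
gripper_width: 19.0
grip_force: 92.5
```

Request:
carry_out(commands=[-0.006,-0.001,0,0,0,0,-0.01,-0.002,0,0,0,0,-0.008,-0.002,0,0,0,0,-0.0043,0.02,0,0,0,0,-0.0043,0.024,0,0,0,0,-0.0043,0.025,0,0,0,0,-0.0043,0.025,0,0,0,0,-0.0043,0.025,0,0,0,0,-0.0043,0.025,0,0,0,0,-0.0043,0.025,0,0,0,0,-0.0045,0.022,0,0,0,0,0,0,0,0,0,0,0,0,0,0,0,0])

```text
t: 11.15
tcp_pos: [487.0, 146.5, 83.4]
tool_rot: [3.141, 0.0, 1.774]
force: [-0.0, -0.2, -1.1]
gripper_width: 19.1
grip_force: 92.5
```

Request:
carry_out(commands=[0.0025,0.0005,0,0,0,0,0.0025,0.0005,0,0,0,0,0.0025,0.0005,0,0,0,0,0.001,0.0002,0,0,0,0])

```text
t: 11.55
tcp_pos: [496.2, 147.9, 83.3]
tool_rot: [3.141, 0.0, 1.772]
force: [0.9, -0.5, -1.5]
gripper_width: 18.9
grip_force: 92.5
```

Request:
carry_out(commands=[0.001,0.0002,0,0,0,0,0.001,0.0002,0,0,0,0])

```text
t: 11.75
tcp_pos: [497.7, 148.5, 83.2]
tool_rot: [-3.141, -0.0, 1.773]
force: [-0.5, 0.0, -1.5]
gripper_width: 18.8
grip_force: 92.5
```

Request:
carry_out(commands=[0.001,0.0002,0,0,0,0,0.001,0.0002,0,0,0,0])

```text
t: 11.95
tcp_pos: [499.0, 148.9, 83.1]
tool_rot: [-3.14, -0.0, 1.773]
force: [-4.9, -1.0, 0.3]
gripper_width: 18.8
grip_force: 92.8
```

Request:
carry_out(commands=[0.001,0.0002,0,0,0,0,0.001,0.0002,0,0,0,0,0.001,0.0002,0,0,0,0])

```text
t: 12.25
tcp_pos: [500.4, 149.4, 82.8]
tool_rot: [-3.137, -0.0, 1.773]
force: [-9.6, -0.1, 0.0]
gripper_width: 18.8
grip_force: 93.0
```

Request:
carry_out(commands=[0.001,0.0002,0,0,0,0,0.001,0.0002,0,0,0,0])

```text
t: 12.45
tcp_pos: [502.3, 149.9, 82.6]
tool_rot: [-3.137, -0.0, 1.773]
force: [-9.9, 0.5, -1.0]
gripper_width: 19.0
grip_force: 92.8
```

Request:
carry_out(commands=[0.001,0.0002,0,0,0,0,0.001,0.0002,0,0,0,0])

```text
t: 12.65
tcp_pos: [503.9, 150.2, 82.6]
tool_rot: [-3.136, -0.001, 1.773]
force: [-13.9, -0.3, 1.2]
gripper_width: 18.9
grip_force: 92.8
```

Request:
carry_out(commands=[0.001,0.0002,0,0,0,0])

```text
t: 12.75
tcp_pos: [504.4, 150.4, 82.5]
tool_rot: [-3.135, -0.001, 1.773]
force: [-13.3, 1.4, -0.2]
gripper_width: 19.0
grip_force: 92.9
```

Request:
carry_out(commands=[0.001,0.0002,0,0,0,0])

```text
t: 12.85
tcp_pos: [504.9, 150.5, 82.3]
tool_rot: [-3.134, -0.001, 1.773]
force: [-14.9, 0.6, 0.7]
gripper_width: 18.9
grip_force: 92.9
```

Request:
carry_out(commands=[-0.006,-0.001,0,0,0,0,-0.01,-0.002,0,0,0,0,-0.008,-0.002,0,0,0,0,0.006,-0.02,0,0,0,0,0.006,-0.024,0,0,0,0,0.006,-0.024,0,0,0,0,0.006,-0.024,0,0,0,0,0.006,-0.024,0,0,0,0,0.006,-0.024,0,0,0,0,0.006,-0.024,0,0,0,0,0.0065,-0.023,0,0,0,0,0,0,0,0,0,0,0,0,0,0,0,0])

```text
t: 14.15
tcp_pos: [532.8, -41.5, 83.3]
tool_rot: [3.141, -0.0, 1.772]
force: [-0.2, -0.2, -1.8]
gripper_width: 18.9
grip_force: 92.8
```

Request:
carry_out(commands=[0.0025,0.0005,0,0,0,0,0.0025,0.0005,0,0,0,0,0.001,0.0002,0,0,0,0])

```text
t: 14.45
tcp_pos: [539.4, -39.3, 83.4]
tool_rot: [3.141, 0.0, 1.774]
force: [-0.3, 0.2, -2.8]
gripper_width: 18.9
grip_force: 92.8
```

Request:
carry_out(commands=[0.001,0.0002,0,0,0,0,0.001,0.0002,0,0,0,0,0.001,0.0002,0,0,0,0])

```text
t: 14.75
tcp_pos: [541.6, -39.2, 83.1]
tool_rot: [-3.14, -0.0, 1.773]
force: [-5.2, -2.3, 0.2]
gripper_width: 18.9
grip_force: 93.0
```

Request:
carry_out(commands=[0.001,0.0002,0,0,0,0,0.001,0.0002,0,0,0,0])

```text
t: 14.95
tcp_pos: [542.1, -39.0, 82.8]
tool_rot: [-3.137, -0.001, 1.773]
force: [-8.8, -3.5, -0.3]
gripper_width: 18.9
grip_force: 93.1
```

Request:
carry_out(commands=[0.001,0.0002,0,0,0,0,0.001,0.0002,0,0,0,0,0.001,0.0002,0,0,0,0,0.001,0.0002,0,0,0,0])

```text
t: 15.35
tcp_pos: [545.7, -38.4, 82.6]
tool_rot: [-3.137, -0.001, 1.773]
force: [-12.8, -7.0, 0.6]
gripper_width: 19.1
grip_force: 93.2
```

Request:
carry_out(commands=[0.001,0.0002,0,0,0,0,0.001,0.0002,0,0,0,0])

```text
t: 15.55
tcp_pos: [546.8, -38.0, 82.4]
tool_rot: [-3.135, -0.001, 1.773]
force: [-14.7, -7.9, 0.4]
gripper_width: 19.0
grip_force: 93.2
```

Request:
carry_out(commands=[0.001,0.0002,0,0,0,0])

```text
t: 15.65
tcp_pos: [547.3, -37.9, 82.3]
tool_rot: [-3.134, -0.001, 1.773]
force: [-17.9, -8.5, 1.2]
gripper_width: 18.7
grip_force: 93.3
```

Request:
carry_out(commands=[-0.006,-0.001,0,0,0,0,-0.01,-0.002,0,0,0,0,-0.008,-0.002,0,0,0,0,-0.004,0.02,0,0,0,0,-0.004,0.024,0,0,0,0,-0.004,0.025,0,0,0,0,-0.004,0.025,0,0,0,0,-0.004,0.025,0,0,0,0,-0.004,0.025,0,0,0,0,-0.004,0.025,0,0,0,0,-0.004,0.022,0,0,0,0,0,0,0,0,0,0,0,0,0,0,0,0])

```text
t: 16.95
tcp_pos: [494.9, 148.4, 83.4]
tool_rot: [3.141, 0.0, 1.774]
force: [-0.3, -0.7, -1.6]
gripper_width: 19.1
grip_force: 93.2
```

Request:
carry_out(commands=[0.0025,0.0005,0,0,0,0,0.0025,0.0005,0,0,0,0,0.001,0.0002,0,0,0,0])

```text
t: 17.25
tcp_pos: [501.8, 149.1, 83.3]
tool_rot: [3.141, 0.0, 1.772]
force: [-0.2, -0.4, -1.4]
gripper_width: 18.5
grip_force: 93.2
```

Request:
carry_out(commands=[0.001,0.0002,0,0,0,0,0.001,0.0002,0,0,0,0,0.001,0.0002,0,0,0,0])

```text
t: 17.55
tcp_pos: [504.2, 150.1, 83.3]
tool_rot: [-3.142, -0.0, 1.773]
force: [-0.3, 0.2, -0.7]
gripper_width: 18.7
grip_force: 93.3
```

Request:
carry_out(commands=[0.001,0.0002,0,0,0,0,0.001,0.0002,0,0,0,0,0.001,0.0002,0,0,0,0])

```text
t: 17.85
tcp_pos: [505.2, 150.5, 82.8]
tool_rot: [-3.138, -0.0, 1.773]
force: [-7.7, 0.2, 1.2]
gripper_width: 19.3
grip_force: 93.6
```

Request:
carry_out(commands=[0.001,0.0002,0,0,0,0,0.001,0.0002,0,0,0,0,0.001,0.0002,0,0,0,0])

```text
t: 18.15
tcp_pos: [507.8, 151.3, 82.7]
tool_rot: [-3.137, -0.0, 1.773]
force: [-10.4, 0.4, 1.5]
gripper_width: 18.9
grip_force: 93.5
```

Request:
carry_out(commands=[0.001,0.0002,0,0,0,0,0.001,0.0002,0,0,0,0,0.001,0.0002,0,0,0,0])

```text
t: 18.45
tcp_pos: [509.7, 151.8, 82.4]
tool_rot: [-3.135, -0.001, 1.773]
force: [-16.6, 0.1, 1.0]
gripper_width: 19.0
grip_force: 93.5
```

Request:
carry_out(commands=[0.001,0.0002,0,0,0,0])

```text
t: 18.55
tcp_pos: [510.2, 151.9, 82.2]
tool_rot: [-3.134, -0.001, 1.773]
force: [-17.6, 0.4, 1.1]
gripper_width: 19.0
grip_force: 93.5
```

Request:
carry_out(commands=[0.001,0.0002,0,0,0,0])

```text
t: 18.65
tcp_pos: [510.9, 152.1, 82.2]
tool_rot: [-3.133, -0.001, 1.773]
force: [-18.4, -0.1, 2.2]
gripper_width: 19.4
grip_force: 93.5
```

Request:
carry_out(commands=[-0.006,-0.001,0,0,0,0,-0.01,-0.002,0,0,0,0,-0.008,-0.002,0,0,0,0,0.006,-0.021,0,0,0,0,0.006,-0.024,0,0,0,0,0.006,-0.024,0,0,0,0,0.006,-0.024,0,0,0,0,0.006,-0.024,0,0,0,0,0.006,-0.024,0,0,0,0,0.006,-0.024,0,0,0,0,0.006,-0.023,0,0,0,0,0,0,0,0,0,0,0,0,0,0,0,0])

```text
t: 19.95
tcp_pos: [538.8, -40.8, 83.3]
tool_rot: [3.141, -0.0, 1.772]
force: [-0.3, 0.8, -1.6]
gripper_width: 19.0
grip_force: 93.2
```

Request:
carry_out(commands=[0.0025,0.0005,0,0,0,0,0.0015,0.0003,0,0,0,0,0.001,0.0002,0,0,0,0])

```text
t: 20.25
tcp_pos: [544.3, -39.0, 83.3]
tool_rot: [3.141, 0.0, 1.774]
force: [-0.6, 1.0, -1.8]
gripper_width: 19.1
grip_force: 93.2
```

Request:
carry_out(commands=[0.001,0.0002,0,0,0,0,0.001,0.0002,0,0,0,0,0.001,0.0002,0,0,0,0])

```text
t: 20.55
tcp_pos: [546.9, -38.9, 83.2]
tool_rot: [-3.141, -0.0, 1.773]
force: [-4.0, -0.6, -1.4]
gripper_width: 19.2
grip_force: 93.4
```

Request:
carry_out(commands=[0.001,0.0002,0,0,0,0,0.001,0.0002,0,0,0,0,0.001,0.0002,0,0,0,0])

```text
t: 20.85
tcp_pos: [548.4, -38.5, 82.8]
tool_rot: [-3.138, -0.001, 1.773]
force: [-8.5, -4.8, -1.3]
gripper_width: 18.9
grip_force: 93.4
```

Request:
carry_out(commands=[0.001,0.0002,0,0,0,0,0.001,0.0002,0,0,0,0,0.001,0.0002,0,0,0,0])

```text
t: 21.15
tcp_pos: [551.7, -37.9, 82.8]
tool_rot: [-3.139, -0.001, 1.773]
force: [-4.0, -2.3, -2.2]
gripper_width: 18.7
grip_force: 93.3
```

Request:
carry_out(commands=[0.001,0.0002,0,0,0,0,0.001,0.0002,0,0,0,0])

```text
t: 21.35
tcp_pos: [555.0, -37.4, 83.2]
tool_rot: [-3.141, -0.0, 1.773]
force: [-3.0, -0.9, -1.6]
gripper_width: 19.1
grip_force: 93.2
```

Request:
carry_out(commands=[0,0,0,0,0,0])

```text
t: 21.45
tcp_pos: [555.1, -37.4, 83.2]
tool_rot: [-3.141, -0.0, 1.773]
force: [-2.3, -0.4, -2.2]
gripper_width: 19.0
grip_force: 93.2
```

```bash
python3 - <<'E'
from h import *
s=env.state();print(s["tcp_pos"],s["t"],s["force"])
c=cam("wrist");np.save("w3.npy",np.array(c,dtype=object),allow_pickle=True)
w=env.capture("wrist");b=env.capture("top");cv2.imwrite("pics/w3.png",w);cv2.imwrite("pics/t3.png",b)
o=np.hstack([w[:, 250:],cv2.resize(b[140:220,170:290],(480,384)*1,interpolation=cv2.INTER_CUBIC)])
cv2.imwrite("pics/c3.png",o);print(o.shape)
E
```

```text
[555.14781887 -37.36721807  83.21799132] 21.45 [-2.2774928  -0.40387777 -2.1834699 ]
(384, 742, 3)
```

View pics/c3.png

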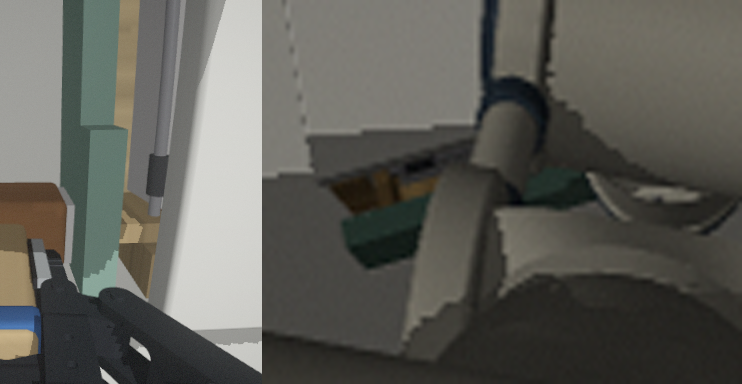

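The view shows the head's face against the panel's right end, with the drawer still about 20 mm open. The force has dropped to 2–3 N, so the right side has let go. The left side is next.

Request:
carry_out(commands=[-0.006,-0.001,0,0,0,0,-0.01,-0.002,0,0,0,0,-0.008,-0.002,0,0,0,0,-0.0037,0.02,0,0,0,0,-0.0037,0.024,0,0,0,0,-0.0037,0.025,0,0,0,0,-0.0037,0.025,0,0,0,0,-0.0037,0.025,0,0,0,0,-0.0037,0.025,0,0,0,0,-0.0037,0.025,0,0,0,0,-0.0037,0.022,0,0,0,0,0,0,0,0,0,0,0,0,0,0,0,0])

```text
t: 22.85
tcp_pos: [501.1, 148.5, 83.4]
tool_rot: [3.142, 0.0, 1.774]
force: [0.7, -0.4, -1.4]
gripper_width: 18.7
grip_force: 93.2
```

Request:
carry_out(commands=[0.0025,0.0005,0,0,0,0,0.0015,0.0003,0,0,0,0,0.001,0.0002,0,0,0,0])

```text
t: 23.15
tcp_pos: [507.0, 149.0, 83.3]
tool_rot: [3.141, 0.0, 1.772]
force: [-0.6, -1.5, -1.5]
gripper_width: 19.0
grip_force: 93.2
```

Request:
carry_out(commands=[0.001,0.0002,0,0,0,0,0.001,0.0002,0,0,0,0,0.001,0.0002,0,0,0,0])

```text
t: 23.45
tcp_pos: [509.6, 150.1, 83.3]
tool_rot: [-3.142, 0.0, 1.773]
force: [0.1, -0.5, -1.6]
gripper_width: 18.9
grip_force: 93.2
```

Request:
carry_out(commands=[0.001,0.0002,0,0,0,0,0.001,0.0002,0,0,0,0,0.001,0.0002,0,0,0,0])

```text
t: 23.75
tcp_pos: [512.5, 150.8, 83.2]
tool_rot: [-3.141, 0.0, 1.773]
force: [-0.3, -0.7, -1.1]
gripper_width: 19.2
grip_force: 93.2
```

Request:
carry_out(commands=[0.001,0.0002,0,0,0,0,0.001,0.0002,0,0,0,0,0.001,0.0002,0,0,0,0])

```text
t: 24.05
tcp_pos: [515.6, 151.4, 83.3]
tool_rot: [-3.141, -0.0, 1.773]
force: [-1.5, 0.5, -1.1]
gripper_width: 18.8
grip_force: 93.2
```

Request:
carry_out(commands=[-0.006,-0.001,0,0,0,0,-0.008,-0.002,0,0,0,0,-0.006,-0.001,0,0,0,0,0.0055,-0.022,0,0,0,0,0.0055,-0.025,0,0,0,0,0.0055,-0.025,0,0,0,0,0.0055,-0.022,0,0,0,0,0,0,0,0,0,0,0.0029,0.0006,0,0,0,0,0.0029,0.0006,0,0,0,0,0.0029,0.0006,0,0,0,0,0.002,0.0004,0,0,0,0,0.001,0.0002,0,0,0,0])

```text
t: 25.35
tcp_pos: [529.4, 56.3, 83.3]
tool_rot: [3.142, 0.0, 1.773]
force: [-0.7, 0.7, -2.0]
gripper_width: 19.0
grip_force: 93.2
```

Request:
carry_out(commands=[0.001,0.0002,0,0,0,0,0.001,0.0002,0,0,0,0,0.001,0.0002,0,0,0,0,0.001,0.0002,0,0,0,0])

```text
t: 25.75
tcp_pos: [533.3, 56.6, 83.3]
tool_rot: [-3.142, -0.0, 1.773]
force: [-0.1, -0.3, -1.9]
gripper_width: 19.0
grip_force: 93.2
```

Request:
carry_out(commands=[0.001,0.0002,0,0,0,0,0.001,0.0002,0,0,0,0,0.001,0.0002,0,0,0,0,0.001,0.0002,0,0,0,0])

```text
t: 26.15
tcp_pos: [537.1, 57.4, 83.2]
tool_rot: [-3.141, -0.0, 1.773]
force: [-1.0, -0.1, -1.8]
gripper_width: 18.9
grip_force: 93.2
```

Request:
carry_out(commands=[0.001,0.0002,0,0,0,0,0.001,0.0002,0,0,0,0,0.001,0.0002,0,0,0,0,0.001,0.0002,0,0,0,0])

```text
t: 26.55
tcp_pos: [541.3, 58.2, 83.2]
tool_rot: [-3.141, -0.0, 1.773]
force: [-1.2, -0.5, -1.3]
gripper_width: 19.1
grip_force: 93.2
```

Request:
carry_out(commands=[0.001,0.0002,0,0,0,0,0.001,0.0002,0,0,0,0,0.001,0.0002,0,0,0,0,0.001,0.0002,0,0,0,0,0.001,0.0002,0,0,0,0])

```text
t: 27.05
tcp_pos: [546.3, 59.2, 83.3]
tool_rot: [3.142, -0.0, 1.773]
force: [-1.6, 0.4, -2.0]
gripper_width: 19.1
grip_force: 93.2
```

Request:
carry_out(commands=[0.001,0.0002,0,0,0,0,0.001,0.0002,0,0,0,0,0.001,0.0002,0,0,0,0])

```text
t: 27.35
tcp_pos: [549.3, 59.8, 83.3]
tool_rot: [3.142, -0.0, 1.773]
force: [-2.6, 0.1, -1.2]
gripper_width: 19.0
grip_force: 93.2
```

Request:
carry_out(commands=[0.001,0.0002,0,0,0,0,0.001,0.0002,0,0,0,0,0.001,0.0002,0,0,0,0])

```text
t: 27.65
tcp_pos: [551.9, 60.4, 83.2]
tool_rot: [-3.141, -0.0, 1.773]
force: [-4.9, -1.9, -0.5]
gripper_width: 18.9
grip_force: 93.5
```

Request:
carry_out(commands=[0.001,0.0002,0,0,0,0,0.001,0.0002,0,0,0,0])

```text
t: 27.85
tcp_pos: [552.0, 60.6, 82.8]
tool_rot: [-3.137, -0.001, 1.773]
force: [-13.6, -3.7, 2.5]
gripper_width: 18.8
grip_force: 93.8
```

Request:
carry_out(commands=[-0.003,-0.0006,0,0,0,0,-0.009,-0.002,0,0,0,0,-0.015,-0.003,0,0,0,0,-0.015,-0.003,0,0,0,0,-0.01,-0.002,0,0,0,0,0,0,0,0,0,0,0,0,0,0,0,0])

```text
t: 28.55
tcp_pos: [502.8, 50.2, 83.5]
tool_rot: [3.141, 0.0, 1.772]
force: [0.4, -0.7, -1.6]
gripper_width: 18.9
grip_force: 93.2
```

```bash
python3 - <<'E'
from h import *
s=env.state();print(s["tcp_pos"],s["t"],s["force"])
c=cam("wrist");np.save("w4.npy",np.array(c,dtype=object),allow_pickle=True)
w=env.capture("wrist");a=env.capture("scene");cv2.imwrite("pics/w4.png",w)
o=np.hstack([w[:,200:],cv2.resize(a[110:254,215:395],(480,384),interpolation=cv2.INTER_CUBIC)])
cv2.imwrite("pics/c4.png",o)
E
```

```text
[502.84953986  50.18180351  83.50223551] 28.55 [ 0.39318531 -0.7066634  -1.64874855]
```

View pics/c4.png

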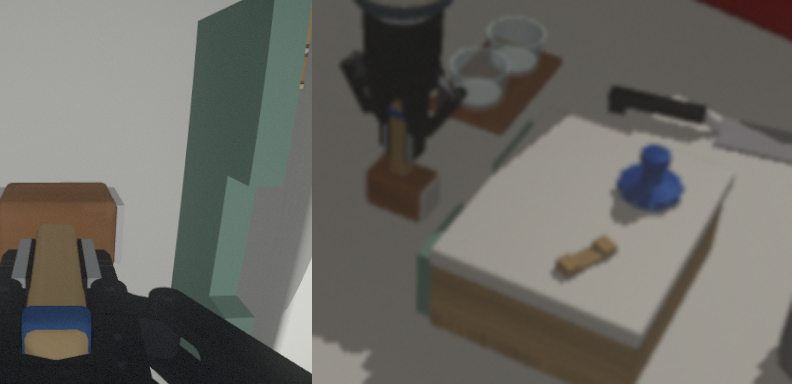

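The right-hand part of the panel looks flat on the unit. I'll measure the panel's yaw from its lower edge, (397,22) to (372,285), and from the step at (448,185).

```bash
python3 - <<'E'
from h import *
c=tuple(np.load("w4.npy",allow_pickle=True)); W=lambda x,y,z:onz("wrist",x,y,z,c).round(1)
def y(a,b): d=b-a; return np.degrees(np.arctan2(d[0],-d[1])).round(2)
a,b=W(397,22,6),W(372,285,6);print(a,b,"bottom yaw",y(a,b))
a,b=W(474,1,84),W(448,185,84);print(a,b,"top yaw",y(a,b))
im=cv2.imread("pics/w4.png")
# unit top front edge (z=104): brightness along rows
for r in (5,20,40,70,120,150,200,240): print(r,im[r,440:512:3,1].tolist())
E
```

```text
[561.9 180.7   6. ] [600.    4.1   6. ] bottom yaw 12.17
[563.3 175.5  84. ] [578.3 101.8  84. ] top yaw 11.5
5 [78, 78, 78, 75, 80, 77, 77, 78, 77, 72, 72, 88, 114, 114, 115, 112, 114, 113, 114, 111, 111, 114, 113, 112]
20 [78, 80, 79, 80, 76, 76, 76, 78, 77, 76, 75, 116, 116, 115, 115, 115, 115, 115, 115, 113, 112, 113, 116, 111]
40 [81, 79, 78, 82, 77, 81, 80, 79, 77, 79, 113, 118, 119, 116, 117, 119, 116, 113, 115, 115, 119, 116, 115, 110]
70 [82, 82, 83, 80, 83, 75, 78, 78, 79, 117, 121, 118, 118, 119, 116, 117, 117, 118, 116, 117, 115, 109, 104, 104]
120 [82, 80, 81, 82, 80, 83, 84, 122, 118, 122, 120, 120, 120, 121, 119, 117, 118, 117, 110, 108, 109, 107, 106, 109]
150 [82, 83, 82, 79, 80, 121, 120, 121, 123, 119, 122, 120, 119, 121, 121, 119, 117, 107, 108, 108, 111, 110, 111, 107]
200 [121, 120, 124, 121, 120, 109, 110, 109, 109, 111, 111, 110, 109, 111, 110, 110, 107, 109, 112, 110, 112, 108, 112, 122]
240 [120, 120, 121, 111, 113, 111, 111, 113, 111, 110, 111, 110, 111, 111, 109, 113, 110, 109, 110, 112, 124, 138, 149, 154]
```

Request:
carry_out(commands=[0.0045,0.022,0,0,0,0,0.0045,0.026,0,0,0,0,0.0045,0.026,0,0,0,0,0.0045,0.024,0,0,0,0,0.0025,0.0005,0,0,0,0,0.0025,0.0005,0,0,0,0,0.002,0.0004,0,0,0,0,0.001,0.0002,0,0,0,0])

```text
t: 29.45
tcp_pos: [528.5, 149.1, 83.2]
tool_rot: [-3.142, 0.0, 1.772]
force: [-0.5, -0.6, -0.9]
gripper_width: 18.8
grip_force: 93.2
```

Request:
carry_out(commands=[0.001,0.0002,0,0,0,0,0.001,0.0002,0,0,0,0,0.001,0.0002,0,0,0,0])

```text
t: 29.75
tcp_pos: [531.3, 150.2, 83.3]
tool_rot: [-3.141, 0.0, 1.772]
force: [0.0, 0.6, -1.8]
gripper_width: 18.7
grip_force: 93.2
```

Request:
carry_out(commands=[0.001,0.0002,0,0,0,0,0.001,0.0002,0,0,0,0])

```text
t: 29.95
tcp_pos: [532.9, 150.7, 83.2]
tool_rot: [-3.141, 0.0, 1.773]
force: [-3.6, -1.1, 0.2]
gripper_width: 19.1
grip_force: 93.4
```

Request:
carry_out(commands=[0.001,0.0002,0,0,0,0])

```text
t: 30.05
tcp_pos: [533.0, 150.8, 83.0]
tool_rot: [-3.139, -0.0, 1.773]
force: [-7.9, -2.5, 1.2]
gripper_width: 18.8
grip_force: 93.6
```

Request:
carry_out(commands=[0.0005,0.0001,0,0,0,0])

```text
t: 30.15
tcp_pos: [533.1, 150.8, 82.8]
tool_rot: [-3.138, -0.0, 1.773]
force: [-8.8, -1.3, 1.3]
gripper_width: 18.9
grip_force: 93.6
```

Request:
carry_out(commands=[-0.006,-0.001,0,0,0,0,-0.01,-0.002,0,0,0,0,-0.008,-0.002,0,0,0,0,0.0065,-0.021,0,0,0,0,0.0065,-0.024,0,0,0,0,0.0065,-0.024,0,0,0,0,0.0065,-0.024,0,0,0,0,0.0065,-0.024,0,0,0,0,0.0065,-0.024,0,0,0,0,0.0065,-0.024,0,0,0,0,0.0065,-0.023,0,0,0,0,0,0,0,0,0,0,0.0025,0.0005,0,0,0,0,0.002,0.0004,0,0,0,0])

```text
t: 31.55
tcp_pos: [566.9, -40.3, 83.3]
tool_rot: [-3.141, -0.0, 1.773]
force: [0.1, -0.7, -1.6]
gripper_width: 18.7
grip_force: 93.2
```

Request:
carry_out(commands=[0.001,0.0002,0,0,0,0,0.001,0.0002,0,0,0,0,0.001,0.0002,0,0,0,0])

```text
t: 31.85
tcp_pos: [570.2, -39.9, 83.3]
tool_rot: [-3.141, -0.0, 1.773]
force: [0.9, -0.1, -0.9]
gripper_width: 18.8
grip_force: 93.2
```

Request:
carry_out(commands=[0.001,0.0002,0,0,0,0,0.001,0.0002,0,0,0,0])

```text
t: 32.05
tcp_pos: [572.3, -39.9, 83.3]
tool_rot: [-3.142, -0.0, 1.773]
force: [-0.4, 0.7, -0.1]
gripper_width: 19.1
grip_force: 93.2
```

Request:
carry_out(commands=[0.001,0.0002,0,0,0,0])

```text
t: 32.15
tcp_pos: [572.8, -39.8, 83.2]
tool_rot: [-3.14, -0.0, 1.773]
force: [-5.8, -1.4, 0.3]
gripper_width: 19.2
grip_force: 93.5
```

Request:
carry_out(commands=[-0.005,-0.001,0,0,0,0,-0.01,-0.002,0,0,0,0,-0.013,-0.003,0,0,0,0,-0.012,-0.002,0.012,0,0,0,-0.008,-0.02,0.018,0,0,0,-0.008,-0.024,0.018,0,0,0,-0.008,-0.025,0,0,0,0,-0.008,-0.025,0,0,0,0,-0.008,-0.025,0,0,0,0,-0.008,-0.025,0,0,0,0,-0.008,-0.025,0,0,0,0,-0.008,-0.025,0,0,0,0,-0.008,-0.025,0,0,0,0,-0.008,-0.025,0,0,0,0,-0.009,-0.024,0,0,0,0,0,0,0,0,0,0,0,0,0,0,0,0])

```text
t: 33.85
tcp_pos: [443.5, -315.7, 131.2]
tool_rot: [-3.141, -0.0, 1.771]
force: [-0.5, 1.1, -1.6]
gripper_width: 19.2
grip_force: 93.2
```

```bash
python3 - <<'E'
from h import *
s=env.state();print(s["tcp_pos"],s["t"],s["force"])
c=cam("wrist"); im=env.capture("wrist");cv2.imwrite("pics/w5.png",im)
np.save("w5.npy",np.array(c,dtype=object),allow_pickle=True)
hsv=cv2.cvtColor(im,cv2.COLOR_BGR2HSV)
m=cv2.inRange(hsv,(8,90,60),(25,255,255)); m[260:]=0
for k in cv2.findContours(m,0,2)[0]:
    if cv2.contourArea(k)>500: print(cv2.boundingRect(k),cv2.contourArea(k))
E
```

```text
[ 443.45795932 -315.74734137  131.20201444] 33.85 [-0.54401953  1.13189064 -1.56879418]
(190, 115, 134, 145) 14930.5
```

View pics/w5.png

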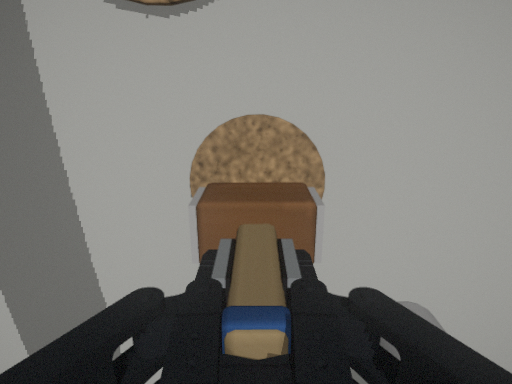

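The coaster spans columns 190–325 with its top at row 114, giving a centre of about (257.5,181.5). The mallet is upright above it.

```bash
python3 - <<'E'
from h import *
c=tuple(np.load("w5.npy",allow_pickle=True));im=cv2.imread("pics/w5.png");hsv=cv2.cvtColor(im,cv2.COLOR_BGR2HSV)
m=cv2.inRange(hsv,(8,90,60),(25,255,255));m[182:]=0
k=max(cv2.findContours(m,0,1)[0],key=cv2.contourArea)[:,0]; k=k[k[:,1]<178]
A=np.array([onz("wrist",x,y,6,c)[:2] for x,y in k]); q=np.linalg.lstsq(np.c_[2*A,np.ones(len(A))],(A**2).sum(1),rcond=None)[0]
print("coaster",q[:2],"r",np.sqrt(q[2]+q[:2]@q[:2]))
E
```

```text
coaster [ 442.31528868 -313.73364657] r 54.32487957050048
```

Request:
carry_out(commands=[-0.001,0.0015,-0.012,0,0,0,0,0,-0.016,0,0,0,0,0,-0.016,0,0,0,0,0,-0.01,0,0,0,0,0,-0.002,0,0,0,0,0,-0.001,0,0,0,0,0,0,0,0,0])

```text
t: 34.6
tcp_pos: [443.5, -314.3, 74.7]
tool_rot: [3.141, 0.001, 1.773]
force: [0.3, 0.2, -0.3]
gripper_width: 19.1
grip_force: 93.2
```

Request:
carry_out(commands=[0,0,-0.001,0,0,0,0,0,0,0,0,0])

```text
t: 34.8
tcp_pos: [443.4, -314.4, 73.6]
tool_rot: [3.141, 0.001, 1.773]
force: [-0.0, 1.0, -1.7]
gripper_width: 19.2
grip_force: 93.2
```

Request:
carry_out(commands=[0,0,-0.001,0,0,0,0,0,0,0,0,0])

```text
t: 35.0
tcp_pos: [443.2, -314.3, 72.3]
tool_rot: [3.142, -0.0, 1.773]
force: [-0.1, -0.3, -1.1]
gripper_width: 18.6
grip_force: 93.2
```

Request:
carry_out(commands=[0,0,-0.0007,0,0,0,0,0,0,0,0,0])

```text
t: 35.2
tcp_pos: [443.3, -314.3, 71.6]
tool_rot: [3.142, 0.0, 1.773]
force: [-0.3, 0.6, -2.1]
gripper_width: 18.6
grip_force: 93.3
```

Request:
carry_out(commands=[0,0,-0.0005,0,0,0,0,0,0,0,0,0])

```text
t: 35.4
tcp_pos: [443.4, -314.4, 71.5]
tool_rot: [3.141, 0.0, 1.773]
force: [-0.9, 0.4, 7.3]
gripper_width: 19.0
grip_force: 94.7
```

Request:
carry_out(commands=[0,0,0,0,0,0,0,0,0,0,0,0,0,0,0,0,0,0,0,0,0,0,0,0,0,0,0,0,0,0,0,0,0,0,0,0,0,0,0,0,0,0,0,0,0,0,0,0], gripper=1, grip_force=20)

```text
t: 36.2
tcp_pos: [443.2, -314.3, 71.1]
tool_rot: [-3.142, -0.0, 1.773]
force: [0.8, -0.3, 0.0]
gripper_width: 85.5
grip_force: 0.0
```

Request:
carry_out(commands=[0,0,0.01,0,0,0,0,0,0.02,0,0,0,0,0,0.03,0,0,0,0,0,0.03,0,0,0,0,0,0.03,0,0,0,0,0,0.03,0,0,0,-0.01,0.03,0.02,0,0,0,-0.01,0.04,0.02,0,0,0,-0.01,0.04,0,0,0,0,-0.01,0.04,0,0,0,0,0,0.03,0,0,0,0,0,0,0,0,0,0])

```text
t: 37.4
tcp_pos: [402.3, -131.3, 261.9]
tool_rot: [3.141, -0.0, 1.775]
force: [-0.8, -1.0, 0.6]
gripper_width: 85.0
grip_force: 0.0
```

```bash
python3 - <<'E'
from h import *
s=env.state();print(s["tcp_pos"],s["t"],s["force"])
a=env.capture("scene")
cv2.imwrite("pics/s6.png",cv2.resize(a[90:300,80:400],None,fx=2.4,fy=2.4,interpolation=cv2.INTER_CUBIC))
E
```

```text
[ 402.3112886  -131.31706332  261.88935523] 37.4 [-0.83730027 -0.96120793  0.5599698 ]
```

View pics/s6.png

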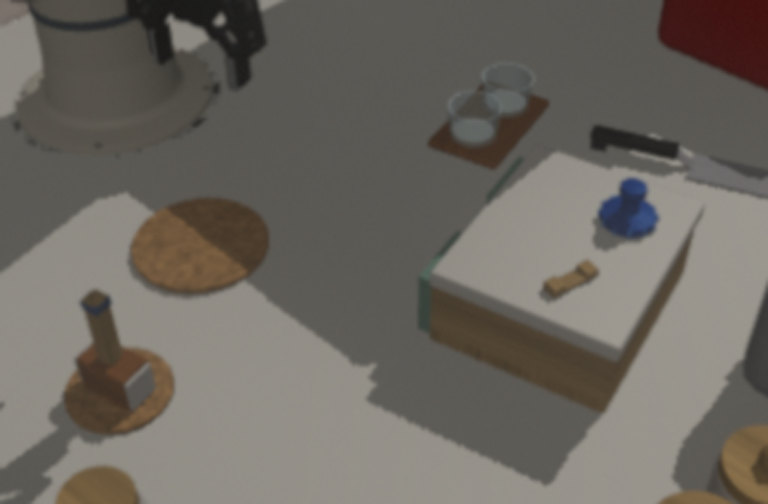

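The mallet stands upright, centred on the small coaster near (118,385) in the crop. The drawer panel sits flat on the unit, and everything else is where it was.

```bash
python3 -c "
from station import env
print(env.sign_off())"
```

```text
the job is handed in; nothing more can be done
None
```

I tapped the drawer loose and eased it fully shut, with force readings peaking at about 20 N, then stood the mallet back upright on the small cork coaster and handed the job in at about 37 s; the judge's result is not shown.

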